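# Flip the stock tags so that only full tube racks show green

### The job

On the lab's stock board each blue tube rack has a hinged tag that leans to one side with its green or its red face up. With the fingertips, push over the tags that are wrong, so that every completely full rack shows green and every rack with empty holes shows red, each tag resting right over on its side. Never push a tag that is already right past upright, and leave the racks and everything else on the bench where they stand.

Things in the scene. Friction and masses are not known exactly. Their poses are not given: they have to be found in the camera images.
- board: White stock board lying fixed on the bench, 270 x 780 mm, 12 mm thick; origin at the centre of its underside, long side along its y. On it, in four places about 180 mm apart along y: tube racks (nearer the robot) and, 105 mm beyond each along +x, its flip tag. Which pair is in which place varies.
- rack_a: Blue tube rack, 110 mm along its y, 80 mm along its x, 62 mm high over its white tube caps, holes in 3 rows of 4; origin at the centre of its underside, which stands on the board. FULL: all 12 holes hold a white-capped tube. Loose, not to be moved. Its tag is tag_a, 105 mm away on its +x side.
- rack_b: Blue tube rack, 110 mm along its y, 80 mm along its x, 62 mm high over its white tube caps, holes in 3 rows of 4; origin at the centre of its underside, which stands on the board. FULL: all 12 holes hold a white-capped tube. Loose, not to be moved. Its tag is tag_b, 105 mm away on its +x side.
- rack_c: Blue tube rack, 110 mm along its y, 80 mm along its x, 62 mm high over its white tube caps, holes in 3 rows of 4; origin at the centre of its underside, which stands on the board. NOT full: only 6 of the 12 holes hold a white-capped tube, the others are dark empty holes. Loose, not to be moved. Its tag is tag_c, 105 mm away on its +x side.
- rack_d: Blue tube rack, 110 mm along its y, 80 mm along its x, 62 mm high over its white tube caps, holes in 3 rows of 4; origin at the centre of its underside, which stands on the board. NOT full: only 2 of the 12 holes hold a white-capped tube, the others are dark empty holes. Loose, not to be moved. Its tag is tag_d, 105 mm away on its +x side.
- tag_a (a joint): Hinge angle (rad) of tag_a, the flip tag of rack_a: green on its +y face, red on its -y face. 0 = upright; +0.87 = leans fully to the stand's -y (the robot's right) with GREEN up; -0.87 = leans fully to +y (the robot's left) with RED up. It falls by its own weight to the side of upright it is on and stops at 0.87 either way; under 1 N pushes it over.
- tag_a_hinge (a point): Middle of tag_a's hinge, 40 mm above the board's top (52 mm above the bench); axes of the fixed stand: x along the hinge, z up. The stand (85 mm along the hinge) with its V-shaped rests reaches 22 mm to either side of the hinge and 14 mm above it: a fingertip 20 to 32 mm above the hinge clears it and still meets the tag at any angle.
- tag_a_edge (a point): Middle of the free edge of tag_a, a smooth, slippery 30 g plate 62 mm wide, 5 mm thick and 62 mm from hinge to free edge, with a white 8 mm round bead along that edge. At rest the edge is 47 mm to one side of the hinge and 40 mm above it.
- tag_b (a joint): Hinge angle (rad) of tag_b, the flip tag of rack_b: green on its +y face, red on its -y face. 0 = upright; +0.87 = leans fully to the stand's -y (the robot's right) with GREEN up; -0.87 = leans fully to +y (the robot's left) with RED up. It falls by its own weight to the side of upright it is on and stops at 0.87 either way; under 1 N pushes it over.
- tag_b_hinge (a point): Middle of tag_b's hinge, 40 mm above the board's top (52 mm above the bench); axes of the fixed stand: x along the hinge, z up. The stand (85 mm along the hinge) with its V-shaped rests reaches 22 mm to either side of the hinge and 14 mm above it: a fingertip 20 to 32 mm above the hinge clears it and still meets the tag at any angle.
- tag_b_edge (a point): Middle of the free edge of tag_b, a smooth, slippery 30 g plate 62 mm wide, 5 mm thick and 62 mm from hinge to free edge, with a white 8 mm round bead along that edge. At rest the edge is 47 mm to one side of the hinge and 40 mm above it.
- tag_c (a joint): Hinge angle (rad) of tag_c, the flip tag of rack_c: green on its +y face, red on its -y face. 0 = upright; +0.87 = leans fully to the stand's -y (the robot's right) with GREEN up; -0.87 = leans fully to +y (the robot's left) with RED up. It falls by its own weight to the side of upright it is on and stops at 0.87 either way; under 1 N pushes it over.
- tag_c_hinge (a point): Middle of tag_c's hinge, 40 mm above the board's top (52 mm above the bench); axes of the fixed stand: x along the hinge, z up. The stand (85 mm along the hinge) with its V-shaped rests reaches 22 mm to either side of the hinge and 14 mm above it: a fingertip 20 to 32 mm above the hinge clears it and still meets the tag at any angle.
- tag_c_edge (a point): Middle of the free edge of tag_c, a smooth, slippery 30 g plate 62 mm wide, 5 mm thick and 62 mm from hinge to free edge, with a white 8 mm round bead along that edge. At rest the edge is 47 mm to one side of the hinge and 40 mm above it.
- tag_d (a joint): Hinge angle (rad) of tag_d, the flip tag of rack_d: green on its +y face, red on its -y face. 0 = upright; +0.87 = leans fully to the stand's -y (the robot's right) with GREEN up; -0.87 = leans fully to +y (the robot's left) with RED up. It falls by its own weight to the side of upright it is on and stops at 0.87 either way; under 1 N pushes it over.
- tag_d_hinge (a point): Middle of tag_d's hinge, 40 mm above the board's top (52 mm above the bench); axes of the fixed stand: x along the hinge, z up. The stand (85 mm along the hinge) with its V-shaped rests reaches 22 mm to either side of the hinge and 14 mm above it: a fingertip 20 to 32 mm above the hinge clears it and still meets the tag at any angle.
- tag_d_edge (a point): Middle of the free edge of tag_d, a smooth, slippery 30 g plate 62 mm wide, 5 mm thick and 62 mm from hinge to free edge, with a white 8 mm round bead along that edge. At rest the edge is 47 mm to one side of the hinge and 40 mm above it.
- vial: Loose bystander, to be left alone: small capped vial, 26 mm wide, 55 mm high, standing on the board in the row of racks; origin at the centre of its underside.
- marker: Loose bystander, to be left alone: black marker pen, 130 mm long, 16 mm thick, lying on the bench to the robot's left; origin at the centre of its underside.
- phone: Loose bystander, to be left alone: white phone lying flat, 75 x 150 x 9 mm, on the bench beyond the board; origin at the centre of its underside.
- tube_rack: Loose bystander, to be left alone: orange rack with four large capped tubes, 90 x 180 mm, 93 mm high, on the bench beyond the board; origin at the centre of its underside.
- canister: Loose bystander, to be left alone: steel canister, 106 mm wide, 110 mm high, on the bench beyond the board; origin at the centre of its underside.
- bottle: Loose bystander, to be left alone: amber bottle, 64 mm wide, 150 mm high, on the bench to the robot's right; origin at the centre of its underside.

How it is judged:
At the end, for the whole second after the job is handed in: tag_a and tag_b (full racks) lean with green up (joint above 0.75 rad), tag_c and tag_d (racks with empty holes) lean with red up (joint below -0.75 rad), all at rest (slower than 0.2 rad/s), and every rack and bystander is within 20 mm of where it stood (value of joint each of tag_a, tag_b above 0.75 rad and value of joint each of tag_c, tag_d below -0.75 rad and velocity of joint tag_a between -0.2 and 0.2 rad/s and velocity of joint tag_b between -0.2 and 0.2 rad/s and velocity of joint tag_c between -0.2 and 0.2 rad/s and velocity of joint tag_d between -0.2 and 0.2 rad/s and distance of each of rack_a, rack_b, rack_c, rack_d, vial, marker, phone, tube_rack, canister, bottle from where it was at the start of the episode below 0.02 m); the robot touches nothing.
It fails at once if a tag that was already right is pushed past upright (value of joint tag_b below 0 rad or value of joint tag_d above 0 rad).
It fails at once if a rack or a bystander is moved more than 20 mm, lifted or carried (distance of any of rack_a, rack_b, rack_c, rack_d, vial, marker, phone, tube_rack, canister, bottle from where it was at the start of the episode above 0.02 m).
It fails at once if a rack or an upright bystander is tipped more than 0.35 rad (angle between any of rack_a, rack_b, rack_c, rack_d, vial, marker, phone, tube_rack, canister, bottle's own z axis and vertical above 0.35 rad).
It also fails if it takes over 43 s, if anything falls off the work surface, if the arm or the gripper's body presses on something with over 40 N, if the wrist force passes 120 N, or if a joint passes its speed limit or range.

### The arm

A 7-joint arm with a two-finger parallel gripper is mounted at the origin on the work surface. World frame = base frame: x ahead of the robot, y to its left, z up, the work surface at z = 0. Lengths are in m, angles in rad, forces in N, time in s.
With the tool pointing down it reaches from about 0.425 to 0.825 m from the base axis. Payload 3.6 kg.
Tool frame: the origin (TCP) lies on the front face of the gripper's body, between the roots of the fingers; the fingertips stand 73 mm ahead of it and the grasp point (between the pads) lies 54 mm ahead of it; x points along the fingers, y is the direction in which the jaws open and shut, and the axes are right-handed (so a half turn about x gives the same grasp; the last joint's range is limited). The gripper opens to 85 mm and grips with 20 to 120 N. Pads are 22 mm wide; open, the fingers measure 114 mm over their backs; the gripper's body (76 mm by 85 mm) begins 54 mm behind the grasp point. The pads swing forward as they close: fully open they stand 13 mm farther back than shut.
Start: joints at [-1.337, 0.615, -0.013, 1.423, 0.008, 1.103, -0.04], TCP at [0.168, 0.628, 0.304] pointing down, gripper open.
Joint ranges: [-3.12, 3.12], [-0.3, 2.06], [-1.34, 1.32], [0.26, 2.42], [-1.36, 4.5], [0.01, 1.98], [-2.84, 2.84]. Speed limits (rad/s): [2.79, 2.79, 3.14, 3.14, 3.14, 3.14, 3.14].

### API

Orientations are given as a unit quaternion [x, y, z, w].
In Python, from bench import bot, optics, order, models gives the robot as it stands.
- The arm moves only by the shell command python3 -m inch 'ROWS' [FORCE]. ROWS is JSON, a list of rows, each an object of numbers: "fingers": the finger opening in mm, from 0 to 85.4; "dx", "dy", "dz": the shift along the tool's x, y, z in units of 40 mm (1.0 is 40 mm); "wx", "wy", "wz": the turn, a rotation vector about the tool's x, y, z in degrees. In form: [{"fingers": .., "dx": .., "dy": .., "dz": .., "wx": .., "wy": .., "wz": ..}, ...]. A call has 1 to 8 rows; each row shifts and turns the pose as measured when the row begins, along the tool's axes as they then stand; what a row does not reach is not made up. A row lasts 1/12 s, in which the tool goes at most 41.7 mm and 7.16 degrees, less where a joint would pass 70% of its speed; a pose out of reach is approached as far as the arm can. A call is refused whole if a number of a shift passes 1 or a number of a turn 7.16, either way. A call with a gripper value outside its range is refused whole. The fingers move at their own pace and stop on an object; FORCE is the grip in N (left out, the last holds). Time passes only in rows, so rows that do not move let the fingers close. It gives the time, the measured TCP pose, the force and the opening at its end, in the units of the state.
- bot.observe(): the state, without advancing time (a new reading comes with each control period).
- optics.snapshot(name): name is "scene" or "top"; returns a dict with "pixels" (480x640x3 uint8, red, green, blue), "K" (3x3 intrinsics, pixels), "dist_coeffs" ([k1, k2, p1, p2, k3] as OpenCV has them; the pictures are not rectified), "eye" and "attitude" of the camera in the world. Camera axes: x right, y down, z forward; pixel columns grow to the right and rows downward; lengths in m; the calibration is good to about 2 mm. A picture is of the moment at which its call begins. There is no depth.
- order.hand_in(): hands the job in, once; it reports no verdict.
Trained networks look in a picture, given as the dict that the camera call returned (one of the last four; its "shot" number tells which), for a name from the list of things; names that differ only in an ending like _2 or _b are one class to them, and where a whole thing is asked for, a point or a joint stands for the part that bears it (a point fixed in the world has none). Each returns a list of dicts, best first, with "score" (0 to 1); they miss things now and then, are a little off and sometimes report something else, mostly with a low value. They report only what shows in the picture. A call takes as long as a camera call.
- models.search_frame(picture, query): "rect" ([left, top, width, height] as shares, 0 to 1, of the picture: columns of its width, rows of its height, round what is visible of it).
- models.trace(picture, query): "pixels" (480x640 bool, what is visible of it) and "rect" ([left, top, width, height] as shares, 0 to 1, of the picture: columns of its width, rows of its height, round what is visible of it).
- models.landmark_of(picture, query): "xy" ([column, row] as shares, 0 to 1, of the picture: columns of its width, rows of its height: a listed point, or the origin of a listed thing).
The state is a dict: "clock": time; "joint_pos": joint angles; "joint_vel": joint speeds; "joint_torque": joint torques, N m; "eef_pos": TCP position; "eef_rot": TCP orientation; "ft_force": force on the tool from outside, world axes, zero at the start; "torque": the same for the moment, N m; "opening": finger opening in m.
Only numpy, scipy, OpenCV 4.12 (cv2) and the standard library are available. Lean on these libraries where they do the work, as an engineer would, in place of code of your own. Each camera call takes 0.05 s, during which the arm holds its last target. There are 200 camera calls.

## Working session

There is one attempt and no reset: what is moved stays moved. The work goes in short steps, Python scripts to look and compute and a shell command to move; the robot and the scene stay as the last step left them, time stands still between calls to the robot, and variables do not carry over. Pictures are saved under pics/ and viewed, about 8 in all and at most 12, crops included, and the job is handed in when it is done.

```bash
mkdir -p pics; cat > h.py <<'E'
import numpy as np, cv2
from bench import bot, optics, order, models
from scipy.spatial.transform import Rotation as R
def ray(p,xy):
    px=np.array([[[xy[0],xy[1]]]],float)
    u=cv2.undistortPoints(px,np.array(p["K"]),np.array(p["dist_coeffs"]))[0,0]
    A=np.array(p["attitude"]); A=R.from_quat(A).as_matrix() if A.size==4 else A
    return np.array(p["eye"]),A@np.array([u[0],u[1],1])
def atz(p,xy,z):
    e,d=ray(p,xy); return e+d*(z-e[2])/d[2]
def save(p,n): cv2.imwrite("pics/"+n,p["pixels"][:,:,::-1])
E
python3 - <<'E'
from h import *
s=bot.observe(); print({k:np.round(v,3) for k,v in s.items()})
for n in("scene","top"):
    p=optics.snapshot(n); save(p,n+"0.png"); print(n,p["eye"],p["attitude"])
    for q,z in(("tag_a_hinge",.052),("tag_a_edge",.092),("rack_a",.012),("rack_c",.012),("vial",.012)):
        for r in models.landmark_of(p,q):
            xy=np.array(r["xy"])*[640,480]; print(n,q,round(r["score"],2),xy.round(),atz(p,xy,z).round(3))
E
```

```text
{'clock': np.float64(0.0), 'joint_pos': array([-1.336,  0.616, -0.013,  1.425,  0.008,  1.103, -0.04 ]), 'joint_vel': array([-0.   , -0.001,  0.   ,  0.001, -0.   , -0.001, -0.002]), 'joint_torque': array([-0.0000e+00, -4.6922e+01,  2.5900e-01, -1.7103e+01,  1.0000e-02,
        1.0000e-02, -0.0000e+00]), 'eef_pos': array([0.167, 0.627, 0.303]), 'eef_rot': array([ 0.091,  0.701, -0.093,  0.701]), 'ft_force': array([0.417, 0.123, 1.214]), 'torque': array([-0.006, -0.063,  0.033]), 'opening': np.float64(0.085)}
scene [1.16371278 0.9942878  1.07849835] [ 0.23854882  0.87410479 -0.40847237 -0.11038841]
scene tag_a_hinge 0.56 [319. 249.] [ 0.564 -0.038  0.052]
scene tag_a_edge 0.7 [332. 248.] [0.556 0.015 0.092]
scene tag_a_edge 0.51 [417. 330.] [0.539 0.347 0.092]
scene rack_a 0.91 [399. 284.] [0.433 0.146 0.012]
scene rack_a 0.77 [353. 250.] [ 0.46  -0.027  0.012]
scene rack_a 0.69 [316. 217.] [ 0.475 -0.208  0.012]
scene rack_a 0.66 [442. 323.] [0.423 0.311 0.012]
scene rack_a 0.5 [242. 248.] [ 0.721 -0.188  0.012]
scene rack_c 0.91 [399. 284.] [0.433 0.146 0.012]
scene rack_c 0.77 [353
[... 428 characters left out ...]
.092]
top tag_a_edge 0.57 [254. 211.] [0.706 0.215 0.092]
top tag_a_edge 0.29 [387. 207.] [ 0.714 -0.196  0.092]
top rack_a 0.72 [340. 293.] [ 0.449 -0.049  0.012]
top rack_a 0.65 [231. 304.] [0.416 0.304 0.012]
top rack_a 0.64 [286. 302.] [0.42  0.124 0.012]
top rack_a 0.6 [391. 284.] [ 0.474 -0.216  0.012]
top rack_a 0.15 [411. 254.] [ 0.57  -0.28   0.012]
top rack_c 0.72 [340. 293.] [ 0.449 -0.049  0.012]
top rack_c 0.65 [231. 304.] [0.416 0.304 0.012]
top rack_c 0.64 [286. 302.] [0.42  0.124 0.012]
top rack_c 0.6 [391. 284.] [ 0.474 -0.216  0.012]
top rack_c 0.15 [411. 254.] [ 0.57  -0.28   0.012]
top vial 0.52 [313. 309.] [0.397 0.037 0.012]
top vial 0.45 [220. 273.] [0.517 0.337 0.012]
```

```bash
python3 -c "
import cv2
a=cv2.imread('pics/top0.png')[160:350,170:450];cv2.imwrite('pics/top0c.png',cv2.resize(a,None,fx=2.85,fy=2.85,interpolation=2))
a=cv2.imread('pics/scene0.png');cv2.imwrite('pics/scene0b.png',cv2.resize(a,(800,600),interpolation=2))"
```

```text
(no output)
```

View pics/top0c.png

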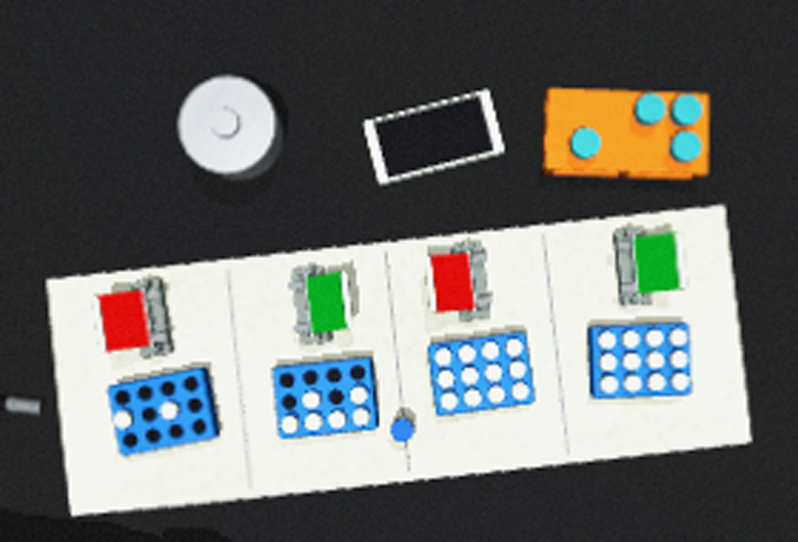

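View pics/scene0b.png

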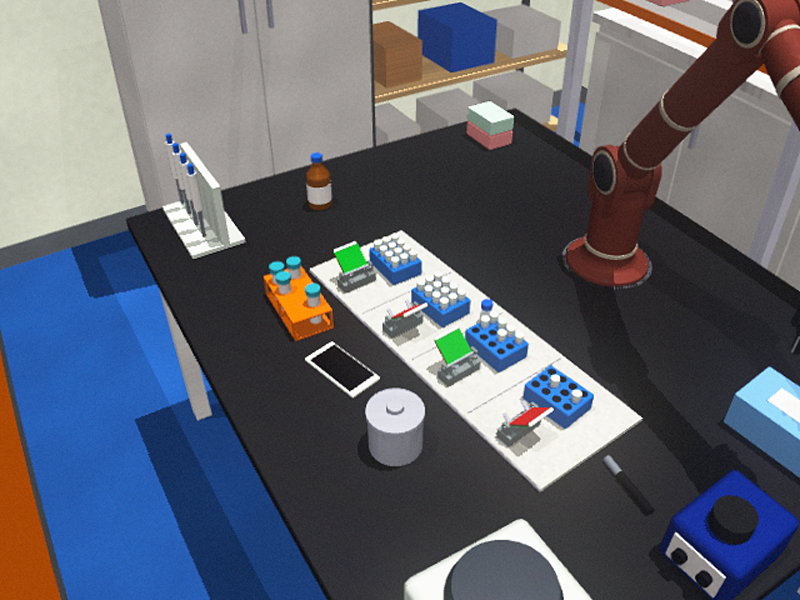

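The top crop shows, left to right: rack_d (2 caps) with red up, which is right. Next is rack_c (6 caps) with green at crop (327,300), which is wrong. Then rack_a (full) with red at (452,282), wrong, and rack_b (full) with green, right. The scene picture agrees. There is a gap between the wrong tags, c and a, so the closed fingers can go down there once and push each tag away from it.

```bash
python3 - <<'E'
from h import *
H={}
P={n:optics.snapshot(n) for n in("top","scene")}
for n,p in P.items():
    im=cv2.cvtColor(p["pixels"],cv2.COLOR_RGB2HSV); h,s,v=cv2.split(im)
    for c,m in(("g",(h>50)&(h<70)),("r",(h<6)|(h>174))):
        m=(m&(s>150)&(v>90)).astype(np.uint8)
        k,l,st,ce=cv2.connectedComponentsWithStats(m)
        for i in range(1,k):
            if 40<st[i,4]<1500:
                q=atz(p,ce[i],.074)
                if .3<q[0]<.9 and abs(q[1])<.45:
                    print(n,c,st[i,4],ce[i].round(1),q.round(3)); H.setdefault(c+str(round(q[1],1)),[]).append((p,ce[i]))
for k,L in H.items():
    if len(L)==2:
        (e1,d1),(e2,d2)=[ray(*x) for x in L]
        t=np.linalg.lstsq(np.c_[d1,-d2],e2-e1,rcond=None)[0]
        a,b=e1+d1*t[0],e2+d2*t[1]; print(k,"3d",((a+b)/2).round(3),"gap",np.linalg.norm(a-b).round(4))
p=P["top"]
c=np.array([[47,280],[725,206],[750,440],[72,515]])/2.85+[170,160]
c=np.array([atz(p,x,.012) for x in c]); print(c.round(3),c.mean(0).round(3))
d=c[0]-c[1]+c[3]-c[2]; print("board yaw",np.degrees(np.arctan2(-d[0],d[1])))
s=bot.observe(); print("tool axes (cols)\n",R.from_quat(s["eef_rot"]).as_matrix().round(3))
E
```

```text
top g 268 [399.8 252. ] [ 0.575 -0.236  0.074]
top g 232 [283.9 265.9] [0.535 0.124 0.074]
top r 258 [328.3 258.6] [ 0.557 -0.013  0.074]
top r 290 [213.  272.1] [0.518 0.347 0.074]
scene g 362 [280.  206.2] [ 0.577 -0.231  0.074]
scene g 457 [362.  276.6] [0.538 0.128 0.074]
scene r 198 [422.6 332.6] [0.522 0.35  0.074]
g-0.2 3d [ 0.575 -0.237  0.07 ] gap 0.0005
g0.1 3d [0.535 0.125 0.07 ] gap 0.0005
r0.3 3d [0.519 0.347 0.07 ] gap 0.0012
[[ 0.565  0.449  0.012]
 [ 0.641 -0.327  0.012]
 [ 0.375 -0.35   0.012]
 [ 0.297  0.42   0.012]] [0.47  0.048 0.012]
board yaw 5.721947864840573
tool axes (cols)
 [[-0.     0.258  0.966]
 [-0.     0.966 -0.258]
 [-1.    -0.    -0.   ]]
```

Two-view height of the faces is 0.070 m, against 0.072 m expected. That puts hinge c at about (0.533, 0.148) and hinge a at about (0.559, -0.037), with the midpoint between them at (0.546, 0.056). I'll close the fingers and travel there at height.

```bash
python3 -m inch '[{"fingers":0,"dy":-0.6,"dz":0.7},{"dy":-0.6,"dz":0.7},{"dy":-0.6,"dz":0.7},{"dy":-0.6,"dz":0.7},{"dy":-0.6,"dz":0.7},{"dy":-0.6,"dz":0.7},{"dy":-0.6,"dz":0.7},{"dy":-0.6,"dz":0.7}]'; python3 -m inch '[{"dy":-0.6,"dz":0.7},{"dy":-0.6,"dz":0.7},{"dy":-0.6,"dz":0.7},{"dy":-0.6,"dz":0.7},{"dy":-0.6,"dz":0.7},{"dy":-0.6,"dz":0.7},{},{}]'
```

```text
schema error: expected keys fingers, dx, dy, dz, wx, wy, wz
schema error: expected keys fingers, dx, dy, dz, wx, wy, wz
```

```bash
python3 -m inch '[{"fingers":0,"dx":0,"dy":-0.6,"dz":0.7,"wx":0,"wy":0,"wz":0},{"fingers":0,"dx":0,"dy":-0.6,"dz":0.7,"wx":0,"wy":0,"wz":0},{"fingers":0,"dx":0,"dy":-0.6,"dz":0.7,"wx":0,"wy":0,"wz":0},{"fingers":0,"dx":0,"dy":-0.6,"dz":0.7,"wx":0,"wy":0,"wz":0},{"fingers":0,"dx":0,"dy":-0.6,"dz":0.7,"wx":0,"wy":0,"wz":0},{"fingers":0,"dx":0,"dy":-0.6,"dz":0.7,"wx":0,"wy":0,"wz":0},{"fingers":0,"dx":0,"dy":-0.6,"dz":0.7,"wx":0,"wy":0,"wz":0},{"fingers":0,"dx":0,"dy":-0.6,"dz":0.7,"wx":0,"wy":0,"wz":0}]'
```

```text
clock: 1.37
eef_pos: [0.3329, 0.3857, 0.3011]
eef_rot: [0.087, 0.704, -0.081, 0.7]
ft_force: [0.7, 0.5, 0.2]
opening: 0.0
```

```bash
python3 -m inch '[{"fingers":0,"dx":0,"dy":-0.8,"dz":0.6,"wx":-2.6,"wy":0,"wz":0},{"fingers":0,"dx":0,"dy":-0.8,"dz":0.6,"wx":-2.6,"wy":0,"wz":0},{"fingers":0,"dx":0,"dy":-0.8,"dz":0.6,"wx":-2.6,"wy":0,"wz":0},{"fingers":0,"dx":0,"dy":-0.8,"dz":0.6,"wx":-2.6,"wy":0,"wz":0},{"fingers":0,"dx":0,"dy":-0.8,"dz":0.6,"wx":-2.6,"wy":0,"wz":0},{"fingers":0,"dx":0,"dy":-0.8,"dz":0.6,"wx":-2.6,"wy":0,"wz":0},{"fingers":0,"dx":0,"dy":-0.8,"dz":0.6,"wx":-2.6,"wy":0,"wz":0},{"fingers":0,"dx":0,"dy":0,"dz":0,"wx":0,"wy":0,"wz":0}]'
cat >> h.py <<'E'
def to(x,y,z):
    s=bot.observe(); M=R.from_quat(s["eef_rot"]).as_matrix()
    print("clock",s["clock"].round(2),"pos",s["eef_pos"].round(4),"units",(M.T@(np.array([x,y,z])-s["eef_pos"])/.04).round(2),"yaw",np.degrees(np.arctan2(-M[0,1],M[1,1])).round(1),"xaxis",M[:,0].round(3))
E
python3 -c "
from h import *
to(.546,.056,.20)"
```

```text
clock: 2.03
eef_pos: [0.4877, 0.1271, 0.301]
eef_rot: [-0.026, 0.704, 0.032, 0.709]
ft_force: [1.1, -0.8, 0.2]
opening: -0.0003Traceback (most recent call last):
  File "<string>", line 3, in <module>
    to(.546,.056,.20)
    ~~^^^^^^^^^^^^^^^
  File "h.py", line 14, in to
    print("clock",s["clock"].round(2),"pos",s["eef_pos"].round(4),"units",(M.T@(np.array([x,y,z])-s["eef_pos"])/.04).round(2),"yaw",np.degrees(np.arctan2(-M[0,1],M[1,1])).round(1),"xaxis",M[:,0].round(3))
                  ^^^^^^^^^^^^^^^^
AttributeError: 'float' object has no attribute 'round'
```

```bash
sed -i 's/s\["clock"\].round(2)/round(s["clock"],2)/; s/s\["eef_pos"\]/np.array(s["eef_pos"])/g' h.py; python3 -c "
from h import *
to(.546,.056,.20)"
```

```text
clock 2.03 pos [0.4877 0.1271 0.301 ] units [ 2.52 -1.91  1.29] yaw 4.7 xaxis [ 0.006  0.009 -1.   ]
```

```bash
python3 -m inch '[{"fingers":0,"dx":0,"dy":-0.65,"dz":0.45,"wx":0,"wy":0,"wz":0},{"fingers":0,"dx":0,"dy":-0.65,"dz":0.45,"wx":0,"wy":0,"wz":0},{"fingers":0,"dx":0,"dy":-0.65,"dz":0.45,"wx":0,"wy":0,"wz":0},{"fingers":0,"dx":0.6,"dy":0,"dz":0,"wx":0,"wy":0,"wz":0},{"fingers":0,"dx":0.6,"dy":0,"dz":0,"wx":0,"wy":0,"wz":0},{"fingers":0,"dx":0.6,"dy":0,"dz":0,"wx":0,"wy":0,"wz":0},{"fingers":0,"dx":0,"dy":0,"dz":0,"wx":0,"wy":0,"wz":0},{"fingers":0,"dx":0,"dy":0,"dz":0,"wx":0,"wy":0,"wz":0}]'; python3 -c "
from h import *
to(.546,.056,.151)
save(optics.snapshot('scene'),'s1.png');a=cv2.imread('pics/s1.png')[170:370,240:460];cv2.imwrite('pics/s1c.png',cv2.resize(a,None,fx=3,fy=3,interpolation=2))"
```

```text
clock: 2.7
eef_pos: [0.5555, 0.0465, 0.2295]
eef_rot: [-0.022, 0.7, 0.027, 0.713]
ft_force: [-0.4, 0.0, 0.1]
opening: 0.0
clock 2.7 pos [0.5555 0.0465 0.2295] units [ 1.96  0.24 -0.26] yaw 4.0 xaxis [ 0.018  0.008 -1.   ]
```

View pics/s1c.png

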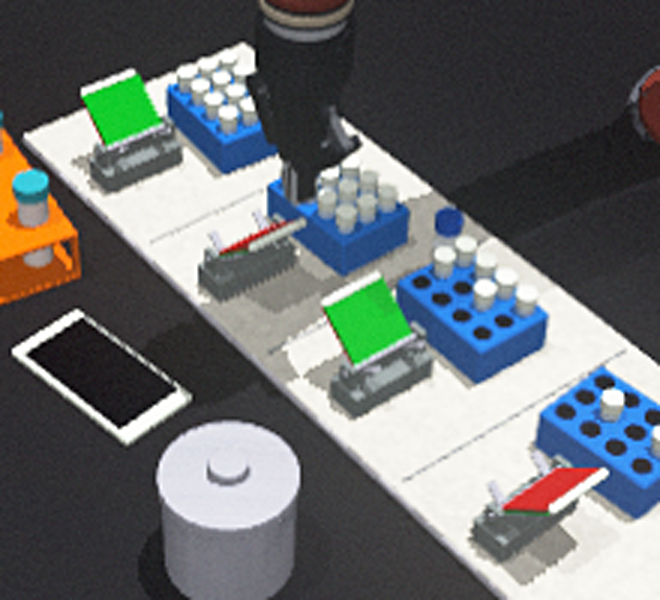

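The view shows the closed fingertips at crop (295,195), still above the tags and near the gap. All four tags are unchanged. I'll centre over the gap and go down.

```bash
python3 -m inch '[{"fingers":0,"dx":0,"dy":0.25,"dz":-0.25,"wx":0,"wy":0,"wz":0},{"fingers":0,"dx":0.4,"dy":0,"dz":0,"wx":0,"wy":-0.8,"wz":0.4},{"fingers":0,"dx":0.4,"dy":0,"dz":0,"wx":0,"wy":0,"wz":0},{"fingers":0,"dx":0.4,"dy":0,"dz":0,"wx":0,"wy":0,"wz":0},{"fingers":0,"dx":0.4,"dy":0,"dz":0,"wx":0,"wy":0,"wz":0},{"fingers":0,"dx":0,"dy":0,"dz":0,"wx":0,"wy":0,"wz":0}]'; python3 -c "
from h import *
to(.546,.056,.151)"
```

```text
clock: 3.25
eef_pos: [0.5517, 0.0615, 0.1748]
eef_rot: [-0.019, 0.688, 0.033, 0.725]
ft_force: [-0.7, 0.4, -0.4]
opening: 0.0001
clock 3.25 pos [0.5517 0.0615 0.1748] units [ 0.58 -0.14 -0.18] yaw 4.3 xaxis [ 0.052  0.021 -0.998]
```

```bash
python3 -m inch '[{"fingers":0,"dx":0,"dy":-0.15,"dz":-0.15,"wx":0,"wy":2.8,"wz":-1.1},{"fingers":0,"dx":0.3,"dy":0,"dz":0,"wx":0,"wy":0,"wz":0},{"fingers":0,"dx":0.3,"dy":0,"dz":0,"wx":0,"wy":0,"wz":0},{"fingers":0,"dx":0,"dy":0,"dz":0,"wx":0,"wy":0,"wz":0}]'; python3 -c "
from h import *
to(.546,.056,.151)"
```

```text
clock: 3.58
eef_pos: [0.5496, 0.0571, 0.1565]
eef_rot: [-0.027, 0.702, 0.027, 0.712]
ft_force: [-0.4, 0.8, 0.2]
opening: 0.0001
clock 3.58 pos [0.5496 0.0571 0.1565] units [ 0.14 -0.02 -0.09] yaw 4.4 xaxis [ 0.014 -0.    -1.   ]
```

```bash
python3 -m inch '[{"fingers":0,"dx":0.13,"dy":0,"dz":-0.1,"wx":0,"wy":0.8,"wz":0},{"fingers":0,"dx":0,"dy":0.3,"dz":0,"wx":0,"wy":0,"wz":0},{"fingers":0,"dx":0,"dy":0.3,"dz":0,"wx":0,"wy":0,"wz":0},{"fingers":0,"dx":0,"dy":0.3,"dz":0,"wx":0,"wy":0,"wz":0},{"fingers":0,"dx":0,"dy":0.3,"dz":0,"wx":0,"wy":0,"wz":0},{"fingers":0,"dx":0,"dy":0.3,"dz":0,"wx":0,"wy":0,"wz":0},{"fingers":0,"dx":0,"dy":0.3,"dz":0,"wx":0,"wy":0,"wz":0},{"fingers":0,"dx":0,"dy":0,"dz":0,"wx":0,"wy":0,"wz":0}]'; python3 -c "
from h import *
to(.537,.148,.151)"
```

```text
clock: 4.25
eef_pos: [0.5444, 0.0999, 0.1628]
eef_rot: [-0.037, 0.705, 0.001, 0.709]
ft_force: [0.3, 1.7, -0.2]
opening: 0.0001
clock 4.25 pos [0.5444 0.0999 0.1628] units [ 0.23  1.22 -0.12] yaw 3.1 xaxis [ 0.007 -0.051 -0.999]
```

```bash
python3 -m inch '[{"fingers":0,"dx":0,"dy":-0.5,"dz":-0.1,"wx":0,"wy":0,"wz":2.9},{"fingers":0,"dx":0,"dy":-0.4,"dz":0,"wx":0,"wy":0,"wz":0},{"fingers":0,"dx":0.2,"dy":0,"dz":0,"wx":0,"wy":0,"wz":0},{"fingers":0,"dx":0.2,"dy":0,"dz":0,"wx":0,"wy":0,"wz":0},{"fingers":0,"dx":0,"dy":0,"dz":0,"wx":0,"wy":0,"wz":0}]'; python3 -c "
from h import *
to(.537,.148,.148)
p=optics.snapshot('scene');save(p,'s2.png')
for n in ('scene','top'):
  for r in models.landmark_of(optics.snapshot(n),'tag_c_edge'): print(n,round(r['score'],2),(np.array(r['xy'])*[640,480]).round())
"
```

```text
clock: 4.67
eef_pos: [0.5428, 0.0736, 0.1482]
eef_rot: [-0.021, 0.703, 0.027, 0.71]
ft_force: [0.6, 0.7, 0.1]
opening: 0.0002
clock 4.67 pos [0.5428 0.0736 0.1482] units [ 0.02  1.87 -0.02] yaw 3.8 xaxis [ 0.009  0.009 -1.   ]
scene 0.97 [358. 265.]
scene 0.55 [274. 196.]
top 0.37 [408. 255.]
```

```bash
python3 -m inch '[{"fingers":0,"dx":0.04,"dy":0.3,"dz":0,"wx":0,"wy":0,"wz":0.5},{"fingers":0,"dx":0.05,"dy":0.3,"dz":0,"wx":0,"wy":0,"wz":0.5},{"fingers":0,"dx":0.05,"dy":0.3,"dz":0,"wx":0,"wy":0,"wz":0.5},{"fingers":0,"dx":0.05,"dy":0.3,"dz":0,"wx":0,"wy":0,"wz":0.5},{"fingers":0,"dx":0,"dy":0,"dz":0,"wx":0,"wy":0,"wz":0}]'; python3 -c "
from h import *
to(.537,.150,.150)"
```

```text
clock: 5.33
eef_pos: [0.5415, 0.1274, 0.1468]
eef_rot: [-0.007, 0.701, 0.041, 0.712]
ft_force: [-0.7, -0.3, 0.3]
opening: 0.0002
clock 5.33 pos [0.5415 0.1274 0.1468] units [-0.05  0.57 -0.07] yaw 3.9 xaxis [ 0.014  0.048 -0.999]
```

```bash
python3 -m inch '[{"fingers":0,"dx":-0.03,"dy":0.25,"dz":0,"wx":0,"wy":0.5,"wz":-1},{"fingers":0,"dx":-0.03,"dy":0.25,"dz":0,"wx":0,"wy":0,"wz":-1},{"fingers":0,"dx":0,"dy":0.15,"dz":0,"wx":0,"wy":0,"wz":0},{"fingers":0,"dx":0,"dy":0,"dz":0,"wx":0,"wy":0,"wz":0},{"fingers":0,"dx":0,"dy":0,"dz":0,"wx":0,"wy":0,"wz":0}]'; python3 -c "
from h import *
to(.546,.056,.150)
p=optics.snapshot('scene');save(p,'s2.png');a=p['pixels'][190:370,280:460,::-1];cv2.imwrite('pics/s2c.png',cv2.resize(a,None,fx=3,fy=3,interpolation=2))"
```

```text
clock: 5.75
eef_pos: [0.5383, 0.1617, 0.1503]
eef_rot: [-0.021, 0.704, 0.033, 0.709]
ft_force: [0.6, 0.3, -0.3]
opening: 0.0001
clock 5.75 pos [0.5383 0.1617 0.1503] units [-0.04 -2.65 -0.01] yaw 4.3 xaxis [ 0.007  0.017 -1.   ]
```

View pics/s2c.png

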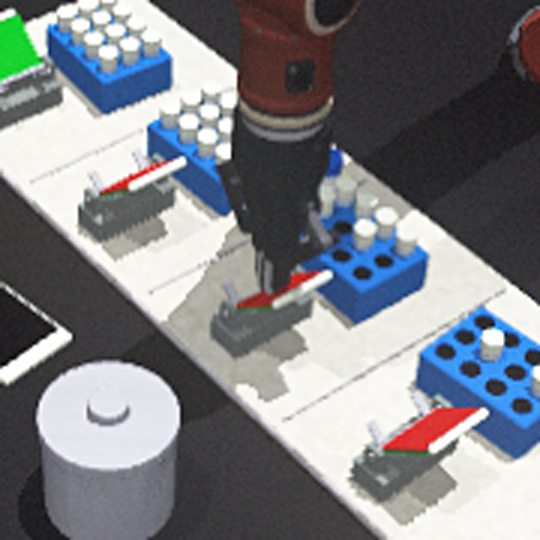

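Tag_c now shows red at crop (270,295). Next I go back to the middle and then push tag_a to -y.

```bash
python3 -m inch '[{"fingers":0,"dx":0,"dy":-0.4,"dz":0,"wx":0,"wy":0,"wz":-0.3},{"fingers":0,"dx":0,"dy":-0.4,"dz":0.03,"wx":0,"wy":0,"wz":-0.3},{"fingers":0,"dx":0,"dy":-0.4,"dz":0.03,"wx":0,"wy":0,"wz":-0.3},{"fingers":0,"dx":0,"dy":-0.4,"dz":0.03,"wx":0,"wy":0,"wz":-0.3},{"fingers":0,"dx":0,"dy":-0.4,"dz":0.03,"wx":0,"wy":0,"wz":0},{"fingers":0,"dx":0,"dy":-0.4,"dz":0.03,"wx":0,"wy":0,"wz":0},{"fingers":0,"dx":0,"dy":0,"dz":0,"wx":0,"wy":0,"wz":0}]'; python3 -c "
from h import *
to(.559,-.045,.150)"
```

```text
clock: 6.38
eef_pos: [0.5514, 0.0466, 0.1487]
eef_rot: [-0.027, 0.705, 0.017, 0.709]
ft_force: [0.4, -0.5, -0.5]
opening: 0.0001
clock 6.38 pos [0.5514 0.0466 0.1487] units [-0.   -2.3   0.05] yaw 3.6 xaxis [ 0.006 -0.013 -1.   ]
```

```bash
python3 -m inch '[{"fingers":0,"dx":0,"dy":-0.3,"dz":0.01,"wx":0,"wy":0,"wz":0},{"fingers":0,"dx":0,"dy":-0.3,"dz":0.01,"wx":0,"wy":0,"wz":0},{"fingers":0,"dx":0,"dy":-0.3,"dz":0.01,"wx":0,"wy":0,"wz":0},{"fingers":0,"dx":0,"dy":-0.3,"dz":0.01,"wx":0,"wy":0,"wz":0},{"fingers":0,"dx":0,"dy":0,"dz":0,"wx":0,"wy":0,"wz":0}]'; python3 -c "
from h import *
to(.559,-.045,.150)"
```

```text
clock: 6.8
eef_pos: [0.5549, -0.0105, 0.1491]
eef_rot: [-0.024, 0.706, 0.013, 0.708]
ft_force: [0.4, -0.6, 0.9]
opening: 0.0002
clock 6.8 pos [ 0.5549 -0.0105  0.1491] units [-0.01 -0.87  0.06] yaw 3.0 xaxis [ 0.004 -0.015 -1.   ]
```

```bash
python3 -m inch '[{"fingers":0,"dx":0,"dy":-0.3,"dz":0.02,"wx":0,"wy":0,"wz":0},{"fingers":0,"dx":0,"dy":-0.3,"dz":0.02,"wx":0,"wy":0,"wz":0},{"fingers":0,"dx":0,"dy":-0.2,"dz":0.02,"wx":0,"wy":0,"wz":0},{"fingers":0,"dx":0,"dy":0,"dz":0,"wx":0,"wy":0,"wz":0},{"fingers":0,"dx":0,"dy":0,"dz":0,"wx":0,"wy":0,"wz":0}]'; python3 -c "
from h import *
to(.546,.056,.25)
p=optics.snapshot('scene');a=p['pixels'][190:370,260:440,::-1];cv2.imwrite('pics/s3c.png',cv2.resize(a,None,fx=3,fy=3,interpolation=2))"
```

```text
clock: 7.22
eef_pos: [0.5583, -0.0439, 0.1492]
eef_rot: [-0.022, 0.706, 0.013, 0.708]
ft_force: [0.3, 0.6, 0.1]
opening: -0.0003
clock 7.22 pos [ 0.5583 -0.0439  0.1492] units [-2.55  2.48 -0.18] yaw 2.9 xaxis [ 0.003 -0.013 -1.   ]
```

View pics/s3c.png

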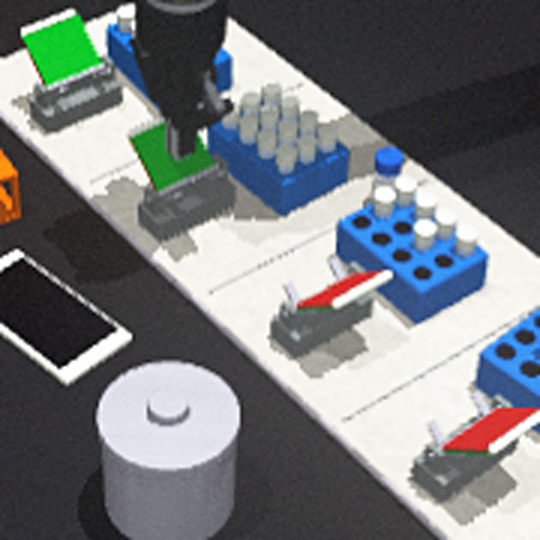

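Tag_a now shows green at crop (175,155). Tags c and d show red, and b shows green. I'll back off to +y, raise the arm clear, and do a last check.

```bash
python3 -m inch '[{"fingers":0,"dx":0,"dy":0.4,"dz":0,"wx":0,"wy":0,"wz":0},{"fingers":0,"dx":-0.2,"dy":0.3,"dz":0,"wx":0,"wy":0,"wz":0},{"fingers":0,"dx":-0.7,"dy":0,"dz":0,"wx":0,"wy":0,"wz":0},{"fingers":0,"dx":-0.7,"dy":0,"dz":0,"wx":0,"wy":0,"wz":0},{"fingers":0,"dx":-0.7,"dy":0,"dz":0,"wx":0,"wy":0,"wz":0},{"fingers":0,"dx":-0.7,"dy":0,"dz":0,"wx":0,"wy":0,"wz":0},{"fingers":0,"dx":0,"dy":0,"dz":0,"wx":0,"wy":0,"wz":0},{"fingers":0,"dx":0,"dy":0,"dz":0,"wx":0,"wy":0,"wz":0}]'; python3 -c "
from h import *
p=optics.snapshot('scene');save(p,'s4.png')
a=cv2.imread('pics/scene0.png')
for q in ('rack_a','vial','canister','phone','tube_rack','bottle','marker'):
  for r in models.landmark_of(p,q)[:4]: print(q,round(r['score'],2),(np.array(r['xy'])*[640,480]).round())
a=p['pixels'][170:400,220:500,::-1];cv2.imwrite('pics/s4c.png',cv2.resize(a,None,fx=2.6,fy=2.6,interpolation=2))"
```

```text
clock: 7.93
eef_pos: [0.5552, -0.0025, 0.2757]
eef_rot: [-0.026, 0.707, 0.02, 0.706]
ft_force: [-0.8, 0.4, -0.1]
opening: 0.0001
rack_a 0.75 [316. 219.]
rack_a 0.72 [352. 247.]
rack_a 0.69 [442. 325.]
rack_a 0.66 [400. 283.]
vial 0.61 [387. 255.]
canister 0.59 [315. 355.]
phone 0.96 [274. 298.]
tube_rack 0.98 [241. 246.]
bottle 0.7 [255. 164.]
bottle 0.3 [287. 215.]
marker 0.62 [499. 390.]
```

View pics/s4c.png

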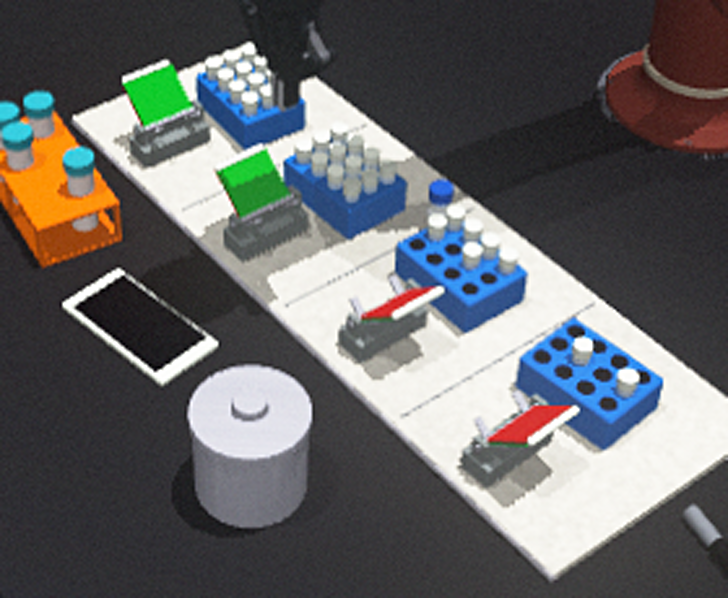

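The last view shows green, green, red, red from far to near at crop (160,95), (253,180), (400,300), (530,425). All four tags rest right over, the racks and vial haven't moved, and the arm is clear.

```bash
python3 -c "
from h import *
print(order.hand_in())"
```

```text
the job is handed in; nothing more can be done
None
```

The job is handed in at about 8 s on the robot clock (limit 43 s); the hand-in gave no verdict. With closed fingertips lowered once between the two wrong tags, I pushed tag_c over to red and tag_a over to green. Tag_b and tag_d were already right, and I didn't touch them.

- **Tags:** the last picture, taken with the arm raised clear, shows a and b green and c and d red, all lying right over on their sides. I judged the angles by eye and did not measure them.
- **Racks and bystanders:** the four racks and the vial came back within about 3 pixels of where the networks found them at the start. The phone, canister, orange rack, bottle and marker were located only at the end, and look unmoved compared with the first picture.
- **Forces:** readings at the end of each move stayed under about 2 N.
- **What went wrong:** the first push at tag_c stopped short, because the tool tilted about 3° and rose about 12 mm. I backed off, straightened it and pushed again, and nothing else was affected. Two commands with missing keys were refused before anything moved.

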